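# Put the bottles and the cup back on their own drip trays

### The arm

A 6-joint arm with a two-finger parallel gripper is mounted at the origin on a cart in front of the work surface, level with it; the furniture and walls round the work are solid. World frame = base frame: x ahead of the robot, y to its left, z up, the work surface at z = 0. Lengths are in m, angles in rad, forces in N, time in s.
With the tool pointing down it reaches from about 0.3 to 0.875 m from the base axis. Payload 6.4 kg.
Tool frame: the origin (TCP) lies midway between the tips of the shut fingers; the grasp point (between the pads) lies 19 mm behind it; z points along the fingers, y is the direction in which the jaws open and shut (so a half turn about z gives the same grasp; the last joint's range is limited). The gripper opens to 85 mm and grips with 20 to 120 N. Pads are 22 mm wide; open, the fingers measure 114 mm over their backs; the gripper's body (76 mm by 85 mm) begins 54 mm behind the grasp point. The pads swing forward as they close: fully open they stand 13 mm farther back than shut.
Start: joints at [0.979, 0.181, 1.607, -0, 1.354, -0.206], TCP at [0.216, 0.533, 0.231] pointing down, gripper open.
Joint ranges: [-2.99, 2.99], [-0.89, 2.07], [0.3, 2.58], [-1.14, 4.28], [0, 2.63], [-3.12, 3.12]. Speed limits (rad/s): [2.57, 2.57, 3.01, 3.14, 3.14, 3.14].

### API

Orientations are given as a unit quaternion [w, x, y, z].
In Python, from bench import ctrl gives the robot as it stands. The module is installed in compiled form; this text tells all that it offers.
- The arm moves only by the tool arm_command, never from a script. Its argument "plan" is one flat list of numbers, 4 for each row, row after row: the shift along the tool's x, y, z in mm, then the turn about the tool's z in rad. A call has 1 to 20 rows; each row shifts and turns the commanded pose from where the row before left it, along the tool's axes as they then stand; what a row does not reach is not made up. A row lasts 1/10 s, in which the tool goes at most 50 mm and 8.59 degrees, less where a joint would pass 70% of its speed; a pose out of reach is approached as far as the arm can. A call is refused whole if a number of a shift passes 50 or a number of a turn 0.15, either way. A call with a gripper value outside its range is refused whole. "grip" is the opening, from 0 (shut) to 1 (fully open), set as the call begins (left out, the last holds). The fingers move at their own pace and stop on an object; the grip force is fixed at half the most. Time passes only in rows, so rows that do not move let the fingers close. It gives the time, the measured TCP pose, the force and the opening at its end, in the units of the state.
- ctrl.get_obs(): the state, without advancing time (a new reading comes with each control period).
- ctrl.camera(name): name is "scene" or "side" or "wrist"; returns a dict with "color" (420x560x3 uint8, red, green, blue), "camera_matrix" (3x3 intrinsics, pixels), "k1" (the pictures are not rectified: a ray, as slopes to the right and down, at radius r is drawn at 1 + k1 r^2 times it, then the intrinsics apply), "eye" and "attitude" of the camera in the world; the wrist camera has in their place "T_tool_cam" (4x4, takes a point from camera to tool coordinates, whose origin is the TCP and whose axes are the flange's). Camera axes: x right, y up, looking along -z (the intrinsics and any distortion apply to the point x, -y, -z); pixel columns grow to the right and rows downward; lengths in m; the calibration is good to about 2 mm. A picture is of the moment at which its call begins: read the wrist's pose just before it. There is no depth.
- ctrl.hand_in(): hands the job in, once; it reports no verdict.
The state is a dict: "time_s": time; "q": joint angles; "dq": joint speeds; "joint_efforts": joint torques, N m; "eef_pos": TCP position; "eef_rot": TCP orientation; "wrist_force": force on the tool from outside, world axes, zero at the start; "torque": the same for the moment, N m; "opening": opening from 0.0 (shut) to 1.0 (fully open).
Only numpy, scipy, OpenCV 4.12 (cv2) and the standard library are available. Lean on these libraries where they do the work, as an engineer would, in place of code of your own. Each camera call takes 0.05 s, during which the arm holds its last target. There are 200 camera calls.

### The job

Three bottles and a specimen cup have been put on the wrong drip trays: rearrange them so that each stands upright in the middle of its own tray. The cup belongs on the square tray and the bottles on the round ones by size: the smallest bottle on the smallest tray, the middle one on the middle tray, the largest on the largest. The dark mat is free for parking things on the way; tip nothing over and leave the wooden stamp where it is.

Things in the scene. Friction and masses are not known exactly. Their poses are not given: they have to be found in the camera images.
- tray_small: The small one of the three round white plastic drip trays, fixed to the bench: inner diameter 64 mm, outer 72 mm, rim 10 mm high, inner floor 4 mm above the bench. Origin: centre of its underside, on the bench.
- tray_medium: The medium one of the three round white plastic drip trays, fixed to the bench: inner diameter 80 mm, outer 88 mm, rim 10 mm high, inner floor 4 mm above the bench. Origin: centre of its underside, on the bench.
- tray_large: The large one of the three round white plastic drip trays, fixed to the bench: inner diameter 96 mm, outer 104 mm, rim 10 mm high, inner floor 4 mm above the bench. Origin: centre of its underside, on the bench.
- tray_square: The square white plastic drip tray, fixed to the bench: 78 x 78 mm inside, 86 x 86 mm outside, rim 10 mm high, inner floor 4 mm above the bench. Origin: centre of its underside; x and y along its sides.
- mat: Free dark rubber mat, 110 x 110 mm and 4 mm thick, fixed to the bench, empty at the start: room to park one thing upright. Origin: centre of its underside.
- bottle_small: The smallest of the three bottles: amber with a white cap, 75 mm tall, round body of diameter 36 mm up to 52 mm, above it neck and cap of diameter 20 mm; 0.06 kg. Origin: centre of its underside; z up along its axis. It is grasped from above, by the body or by the cap.
- bottle_medium: The middle-sized bottle: amber with a black cap, 95 mm tall, round body of diameter 48 mm up to 66 mm, above it neck and cap of diameter 27 mm; 0.12 kg. Origin: centre of its underside; z up along its axis. It is grasped from above, by the body or by the cap.
- bottle_large: The largest bottle: white with a blue cap, 125 mm tall, round body of diameter 55 mm up to 88 mm, above it neck and cap of diameter 31 mm; 0.2 kg. Origin: centre of its underside; z up along its axis. It is grasped from above, by the body or by the cap.
- cup: Specimen cup with a white screw lid (fixed on), round, diameter 51 mm, 58 mm tall; 0.05 kg. Origin: centre of its underside; z up along its axis. It is grasped from above across its diameter.
- stamp: Wooden hand stamp standing loose on the bench, a bystander that must stay where it is: foot 52 x 26 mm (x by y), 72 mm tall. Origin: centre of its underside.
There are look-alikes about, which are no part of the job. Leave any blue, orange or turquoise look-alike of the tray_small alone.

How it is judged:
At the end, for the whole second after the job is handed in: Each of the three bottles and the cup stands upright (within 0.1 rad) and at rest on the floor of its own tray (underside within 3.5 mm of it), within 15 mm of the tray's centre; the stamp is within 20 mm of where it was (horizontal distance between bottle_small and tray_small below 0.015 m and z of bottle_small in the frame of tray_small below 0.0075 m and angle between each of bottle_small, bottle_medium, bottle_large, cup's own z axis and vertical below 0.1 rad and linear speed of each of bottle_small, bottle_medium, bottle_large, cup below 0.02 m/s and horizontal distance between bottle_medium and tray_medium below 0.015 m and z of bottle_medium in the frame of tray_medium below 0.0075 m and horizontal distance between bottle_large and tray_large below 0.015 m and z of bottle_large in the frame of tray_large below 0.0075 m and horizontal distance between cup and tray_square below 0.015 m and z of cup in the frame of tray_square below 0.0075 m and distance of stamp from where it was at the start of the episode below 0.02 m); the robot touches nothing.
It fails at once if bottle_small is tipped over (angle between bottle_small's own z axis and vertical above 0.6 rad).
It fails at once if bottle_medium is tipped over (angle between bottle_medium's own z axis and vertical above 0.6 rad).
It fails at once if bottle_large is tipped over (angle between bottle_large's own z axis and vertical above 0.6 rad).
It fails at once if cup is tipped over (angle between cup's own z axis and vertical above 0.6 rad).
It fails at once if the stamp is shifted or knocked over (distance of stamp from where it was at the start of the episode above 0.02 m or angle between stamp's own z axis and vertical above 0.4 rad).
It also fails if it takes over 128 s, if anything falls off the work surface, if the arm or the gripper's body presses on something with over 40 N, if the wrist force passes 120 N, or if a joint passes its speed limit or range.

## Working session

There is one attempt and no reset: what is moved stays moved. The work goes in short steps, Python scripts to look and compute and a tool call to move; the robot and the scene stay as the last step left them, time stands still between calls to the robot, and variables do not carry over. Pictures are saved under pics/ and viewed, about 12 in all and at most 16, crops included, and the job is handed in when it is done.

Besides the shell and the picture viewer there is one more tool, called after "Call:" as name(argument=value, ...) on one line, values as JSON. arm_command: Moves the arm, as the interface text tells. Its arguments: {"type":"object","properties":{"plan":{"type":"array","items":{"type":"number"}},"grip":{"type":"number"}},"required":["plan"]}

```bash
mkdir -p pics; cat > h.py <<'E'
import numpy as np, cv2
from scipy.spatial.transform import Rotation as R
from bench import ctrl
def rot(q): return R.from_quat([q[1],q[2],q[3],q[0]]).as_matrix()
def snap(name,fn=None):
    o=ctrl.get_obs(); c=ctrl.camera(name)
    if name=="wrist":
        T=np.eye(4);T[:3,:3]=rot(o["eef_rot"]);T[:3,3]=o["eef_pos"]
        M=T@np.array(c["T_tool_cam"]); c["E"],c["A"]=M[:3,3],M[:3,:3]
    else:
        c["E"]=np.array(c["eye"]); a=np.array(c["attitude"])
        c["A"]=a if a.shape==(3,3) else rot(a)
    if fn: cv2.imwrite(fn,c["color"][:,:,::-1])
    return c
def ray(c,u,v):
    K=np.array(c["camera_matrix"]); d=np.array([(u-K[0,2])/K[0,0],(v-K[1,2])/K[1,1]]); s=d.copy()
    for _ in range(20): s=d/(1+c["k1"]*(s@s))
    return c["A"]@np.array([s[0],-s[1],-1])
def pt(c,u,v,z):
    r=ray(c,u,v); return c["E"]+r*(z-c["E"][2])/r[2]
def proj(c,p):
    K=np.array(c["camera_matrix"]); q=c["A"].T@(np.array(p)-c["E"]); s=np.array([q[0],-q[1]])/-q[2]
    s=s*(1+c["k1"]*(s@s)); return K[0,0]*s[0]+K[0,2],K[1,1]*s[1]+K[1,2]
E
python3 - <<'E'
from h import *
ims=[]
for n in("scene","side","wrist"):
    c=snap(n,f"pics/{n}0.png"); print(n,c["E"],c["k1"],np.array(c["camera_matrix"]).tolist(),(-c["A"][:,2]).round(2)); 
print(ctrl.get_obs())
E
```

```text
scene [0.09584032 0.89916512 0.65509932] 0.043557158902230275 [[440.16819506409223, 0.0, 278.31902540928814], [0.0, 440.16819506409223, 210.3389926548033], [0.0, 0.0, 1.0]] [ 0.42 -0.74 -0.52]
side [ 0.04442912 -0.7804888   0.67895821] -0.06780898500166664 [[442.3960312050781, 0.0, 273.5561024605656], [0.0, 442.3960312050781, 207.1192034657573], [0.0, 0.0, 1.0]] [ 0.47  0.69 -0.55]
wrist [0.13953024 0.56529483 0.37188705] -0.03975052525619899 [[304.1917579521175, 0.0, 280.8522286944174], [0.0, 304.1917579521175, 208.35936033705497], [0.0, 0.0, 1.0]] [ 0.3  -0.12 -0.95]
{'time_s': 0.15, 'q': array([ 9.78694694e-01,  1.81367459e-01,  1.60773385e+00, -8.17388925e-07,
        1.35380608e+00, -2.06281818e-01]), 'dq': array([ 0.00140401, -0.00323284, -0.00355301,  0.00128404,  0.00197848,
        0.0020288 ]), 'joint_efforts': array([ 3.59142859e-04, -4.45265079e+01, -3.51693428e+01, -3.94113786e-04,
        5.80176478e-03, -5.86277019e-05]), 'eef_pos': array([0.21612812, 0.53240104, 0.23061425]), 'eef_rot': array([-2.55134352e-04,  1.91715505e-01,  9.81450321e-01, -6.05838661e-04]), 'wrist_force': array([-0.88774295, -0.9262942 , -1.00427488]), 'torque': array([-0.01419903,  0.01791745,  0.00415712]), 'opening': 1.0047342853924492}
```

View pics/scene0.png

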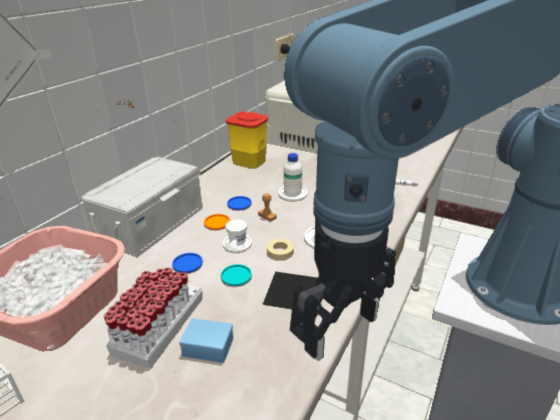

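View pics/side0.png

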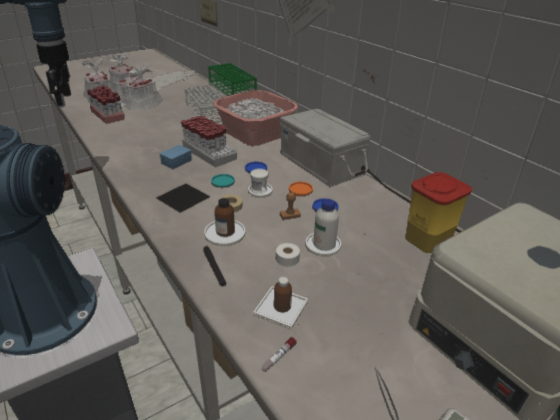

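Side view: cup (260,182) on a small round tray, medium bottle (225,217) on a large tray (224,231), large bottle (326,225) on a round tray (323,242), small bottle (283,295) on the square tray (281,305), stamp (290,207), mat (184,197). Blue, orange and turquoise dishes are look-alikes. Now for rough positions and an enlarged crop.

```bash
python3 - <<'E'
from h import *
c=snap("side"); im=c["color"]
for n,u,v,z in [("mat",184,197,.004),("cup top",261,173,.058),("small tray",260,188,.01),("large tray L",205,231,.01),("large tray R",245,231,.01),("med bottle top",225,202,.095),("midtray L",305,243,.01),("midtray R",342,243,.01),("large bottle top",327,203,.125),("sq L",255,309,.01),("sq R",308,301,.01),("sq T",272,286,.01),("sq B",294,324,.01),("small top",283,281,.075),("stamp foot",290,214,.005),("tape1",232,202,.01),("tape2",288,254,.01),("black pen",214,265,.0),("box",320,140,.08)]:
    print(n,pt(c,u,v,z).round(3))
crop=im[150:340,160:370,::-1]; cv2.imwrite("pics/crop1.png",cv2.resize(crop,(798,722*1),interpolation=cv2.INTER_CUBIC)[:600])
E
```

```text
mat [0.429 0.242 0.004]
cup top [0.638 0.161 0.058]
small tray [0.633 0.16  0.01 ]
large tray L [0.404 0.056 0.01 ]
large tray R [0.489 0.002 0.01 ]
med bottle top [0.452 0.03  0.095]
midtray L [ 0.588 -0.119  0.01 ]
midtray R [ 0.664 -0.168  0.01 ]
large bottle top [ 0.627 -0.141  0.125]
sq L [ 0.371 -0.238  0.01 ]
sq R [ 0.476 -0.279  0.01 ]
sq T [ 0.437 -0.201  0.01 ]
sq B [ 0.415 -0.313  0.01 ]
small top [ 0.425 -0.257  0.075]
stamp foot [0.634 0.009 0.005]
tape1 [0.528 0.138 0.01 ]
tape2 [ 0.529 -0.131  0.01 ]
black pen [ 0.368 -0.061  0.   ]
box [0.892 0.211 0.08 ]
```

View pics/crop1.png

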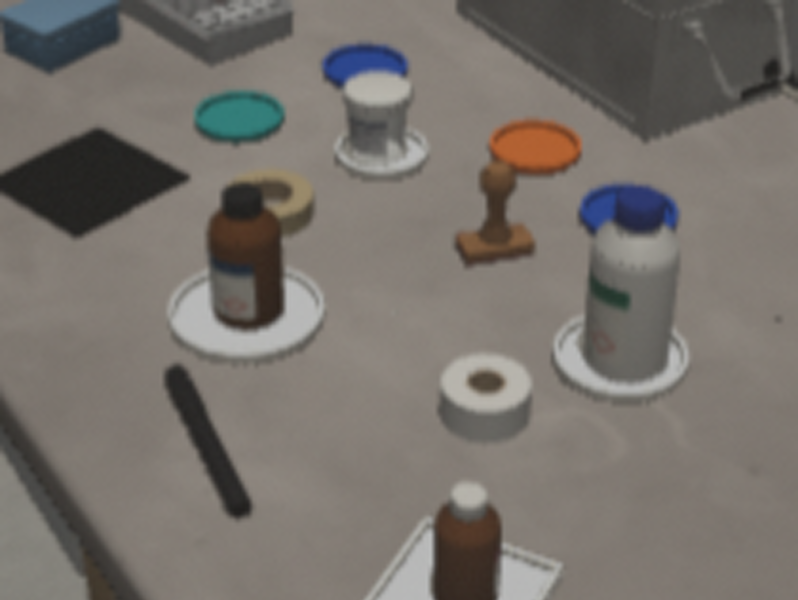

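View pics/wrist0.png

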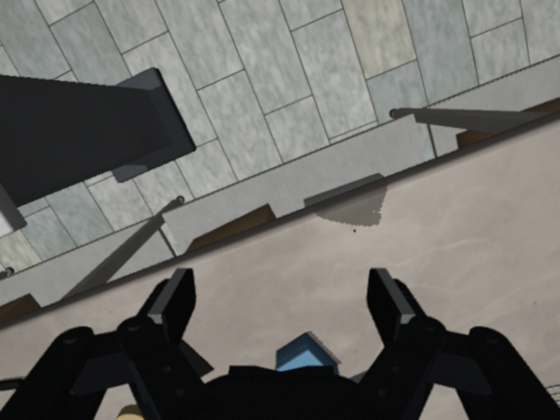

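Sizes agree: the large tray (under the medium bottle) measures about 101 mm across, and the tray under the large bottle about 91 mm, so it is the medium. The cup stands on the white small tray, not on a coloured look-alike. Now I move up for an overview from the wrist camera.

Call:
arm_command(plan=[0,0,-50,-0.129,0,0,-50,-0.129,0,0,-50,-0.128,-21,-31,0,0,-21,-31,0,0,-21,-31,0,0,-21,-31,0,0,-21,-31,0,0,-21,-31,0,0,-21,-31,0,0,-21,-31,0,0,-21,-31,0,0,-21,-31,0,0,-21,-31,0,0,-21,-31,0,0,-21,-31,0,0,-21,-31,0,0,-21,-31,0,0,-21,-31,0,0,-21,-31,0,0], grip=1)

```text
time_s: 2.2
eef_pos: [0.5741, 0.0044, 0.3811]
eef_rot: [-0.0, -0.0, 1.0, 0.0]
wrist_force: [-0.2, 1.0, 0.7]
opening: 0.996
```

```bash
python3 - <<'E'
from h import *
c=snap("wrist","pics/w1.png"); o=ctrl.get_obs();print(o["eef_pos"],rot(o["eef_rot"]).round(3).tolist(),o["q"].round(2))
E
```

```text
[ 5.76256422e-01 -3.99993794e-04  3.80088521e-01] [[-1.0, 0.004, 0.0], [0.004, 1.0, -0.003], [-0.0, -0.003, -1.0]] [-0.21  0.1   1.4  -0.    1.64 -1.77]
```

View pics/w1.png

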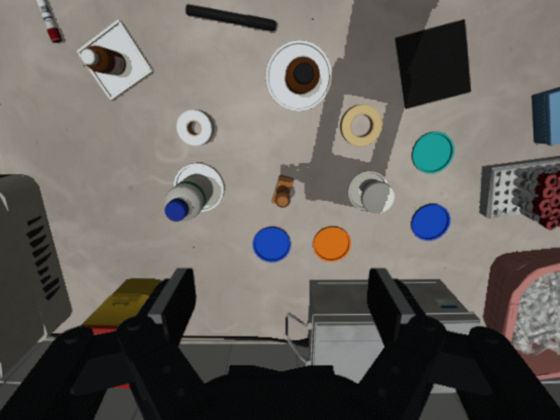

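Wrist overview: medium bottle's tray (299,75), square tray (115,60), large bottle's tray (199,187), cup's tray (371,192), mat (433,64), stamp (283,191). Now I fit the tray rims on z=0.01 and the tops.

```bash
cat > m1.py <<'E'
from h import *
from scipy.optimize import least_squares
c=snap("wrist"); im=c["color"]; hsv=cv2.cvtColor(im,cv2.COLOR_RGB2HSV); gray=cv2.cvtColor(im,cv2.COLOR_RGB2GRAY)
vis=im[:,:,::-1].copy()
# tray rims: edge points cast onto rim plane, robust circle fit of known outer radius
def circ(n,u,v,rad):
    c0=pt(c,u,v,.01)[:2]; e=cv2.Canny(gray,60,140); P=[]
    for y,x in zip(*np.nonzero(e)):
        if abs(x-u)<60 and abs(y-v)<60:
            p=pt(c,x,y,.01)[:2]
            if abs(np.linalg.norm(p-c0)-rad)<.012: P.append(p)
    P=np.array(P)
    f=lambda s:np.linalg.norm(P-s[:2],axis=1)-s[2]
    g=least_squares(lambda s:f([*s,rad]),c0,loss="cauchy",f_scale=.0015)
    r=f([*g.x,rad]); print(n,g.x.round(4),"inliers",(abs(r)<.002).sum(),len(P))
    for a in np.arange(0,6.3,.3):
        q=proj(c,[*(g.x+rad*np.array([np.cos(a),np.sin(a)])),.01]); cv2.circle(vis,(int(round(q[0])),int(round(q[1]))),1,(0,0,255),-1)
circ("large",299,75,.052); circ("medium",199,187,.044); circ("small",371,192,.036)
def blob(n,m,win,z):
    x0,y0,x1,y1=win; w=np.zeros_like(m); w[y0:y1,x0:x1]=m[y0:y1,x0:x1]
    k,l,s,ce=cv2.connectedComponentsWithStats(w); i=1+np.argmax(s[1:,4]); r=cv2.minAreaRect(np.argwhere(l==i)[:,::-1].astype(np.float32))
    d=[pt(c,*q,z) for q in cv2.boxPoints(r)]
    print(n,s[i],"centroid",pt(c,*ce[i],z).round(4),"rectc",np.mean(d,0).round(4),"sides",np.linalg.norm(d[1]-d[0]).round(3),np.linalg.norm(d[2]-d[1]).round(3))
    cv2.drawContours(vis,[cv2.boxPoints(r).round().astype(int)],0,(0,255,0),1)
H,S,V=cv2.split(hsv)
wh=((S<40)&(V>175)).astype(np.uint8)
lo=((V<45)).astype(np.uint8)
blob("square",cv2.dilate(wh,np.ones((5,5)))&cv2.dilate(wh,np.ones((1,1))),(70,15,158,105),.01)
blob("mat",(V<60).astype(np.uint8),(390,15,475,112),.004)
blob("cap small",wh,(78,45,101,70),.079)
blob("cap med",lo,(285,60,320,90),.099)
blob("cap large",((H>100)&(H<130)&(S>120)).astype(np.uint8),(160,190,195,225),.129)
blob("stamp",((H<18)&(S>100)).astype(np.uint8),(265,165,305,215),.03)
cv2.imwrite("pics/w1v.png",cv2.resize(vis[0:260,60:480],(798,494),interpolation=cv2.INTER_CUBIC))
E
python3 m1.py
```

```text
large [0.4486 0.0329] inliers 238 503
medium [ 0.6283 -0.1393] inliers 147 352
small [0.6343 0.158 ] inliers 113 248
square [  98   22   56   76 1572] centroid [ 0.4231 -0.241   0.01  ] rectc [ 0.424  -0.2528  0.01  ] sides 0.08 0.082
mat [ 399   17   76   89 5058] centroid [0.4268 0.2454 0.004 ] rectc [0.4284 0.2482 0.004 ] sides 0.118 0.11
cap small [ 82  49  15  13 140] centroid [ 0.4258 -0.2566  0.079 ] rectc [ 0.4258 -0.2561  0.079 ] sides 0.017 0.016
cap med [297  60  21  23 375] centroid [0.452  0.0343 0.099 ] rectc [0.452  0.0338 0.099 ] sides 0.025 0.026
cap large [169 198  23  22 383] centroid [ 0.6273 -0.1384  0.129 ] rectc [ 0.6275 -0.1385  0.129 ] sides 0.033 0.027
stamp [276 174  21  32 449] centroid [0.6286 0.0081 0.03  ] rectc [0.6291 0.0086 0.03  ] sides 0.052 0.028
```

View pics/w1v.png

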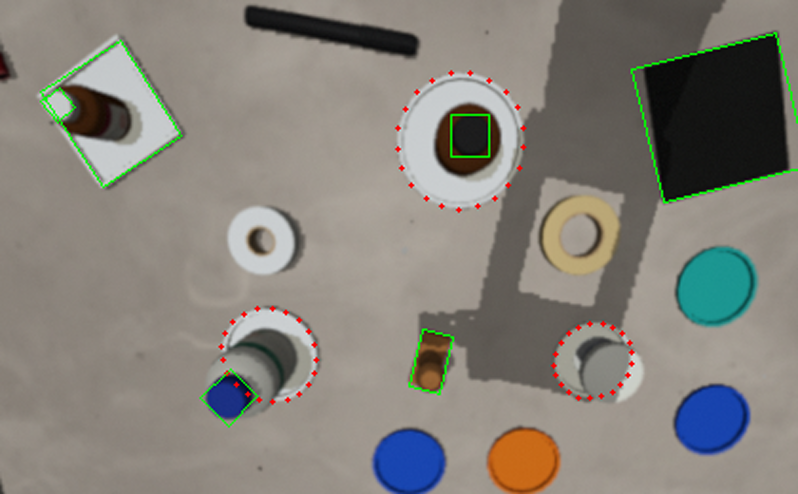

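Rims fit well. The square's rectangle is clipped at one corner by the cap, and the cup's lid needs a closer look. I'll hover over the cup.

Call:
arm_command(plan=[-6,16,18,0,-6,16,18,0,-6,16,18,0,-6,16,18,0,-6,16,18,0,-6,16,18,0,-6,16,18,0,-6,16,18,0,-6,16,18,0,-6,16,18,0,0,0,0,0,0,0,0,0])

```text
time_s: 3.5
eef_pos: [0.6329, 0.1664, 0.2008]
eef_rot: [-0.001, -0.001, 1.0, -0.0]
wrist_force: [0.3, -0.3, -0.3]
opening: 1.004
```

```bash
python3 - <<'E'
from h import *
c=snap("wrist","pics/w2.png"); o=ctrl.get_obs();print(o["eef_pos"])
s=snap("side"); print("side lid",pt(s,261,173,.06))
E
```

```text
[0.63346026 0.16588238 0.20176396]
side lid [0.63604375 0.15841715 0.06      ]
```

View pics/w2.png

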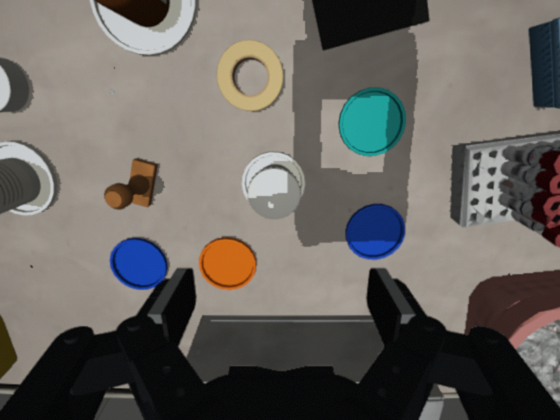

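The lid is about (273,191), spanning columns 246–300. The tray rim's top is at row 151, with its sides at columns 243 and 306.

```bash
python3 - <<'E'
from h import *
from scipy.optimize import least_squares
c=snap("wrist"); g=cv2.cvtColor(c["color"],cv2.COLOR_RGB2GRAY); e=cv2.Canny(g,40,100)
def fit(c0,rad,z,tol=.006):
    P=np.array([pt(c,x,y,z)[:2] for y,x in zip(*np.nonzero(e)) if 225<x<325 and 135<y<235])
    d=abs(np.linalg.norm(P-c0,axis=1)-rad); P=P[d<tol]
    f=lambda s:np.linalg.norm(P-s,axis=1)-rad
    r=least_squares(f,c0,loss="cauchy",f_scale=.001); return r.x.round(4),(abs(f(r.x))<.0015).sum(),len(P)
print("lid",fit(pt(c,273,192,.062)[:2],.0255,.062), pt(c,273,192,.062), pt(c,246,192,.062)[1]-pt(c,300,192,.062)[1])
print("tray",fit(np.array([.6343,.158]),.036,.01)); print(pt(c,243,182,.01),pt(c,306,182,.01),pt(c,274,151,.01))
E
```

```text
lid (array([0.6308, 0.1604]), np.int64(208), 375) [0.6307667  0.15910756 0.062     ] -0.05192472227418912
tray (array([0.6352, 0.1586]), np.int64(172), 355)
[0.63383701 0.12394071 0.01      ] [0.63381009 0.19493658 0.01      ] [0.59909529 0.15912352 0.01      ]
```

Call:
arm_command(plan=[0,-3,15,0,0,-3,15,0,0,0,15,0,0,0,15,0,0,0,15,0,0,0,15,0,0,0,15,0,0,0,15,0,0,0,15,0,0,0,15,0,0,0,15,0,0,0,14,0,0,0,0,0,0,0,0,0])

```text
time_s: 5.05
eef_pos: [0.6333, 0.1598, 0.0219]
eef_rot: [-0.0, -0.0, 1.0, -0.0]
wrist_force: [0.2, 0.3, 0.3]
opening: 0.999
```

Call:
arm_command(plan=[0,0,0,0,0,0,0,0,0,0,0,0,0,0,0,0,0,0,0,0,0,0,0,0,0,0,0,0,0,0,0,0,0,0,0,0,0,0,0,0], grip=0)

```text
time_s: 6.05
eef_pos: [0.6345, 0.1599, 0.0236]
eef_rot: [0.001, -0.0, 1.0, 0.0]
wrist_force: [-0.6, 0.1, 5.8]
opening: 0.583
```

Call:
arm_command(plan=[0,0,-5,0,0,0,-10,0,0,0,-15,0,0,0,-15,0,0,0,-15,0,0,0,-10,0])

```text
time_s: 6.65
eef_pos: [0.6344, 0.1599, 0.0949]
eef_rot: [0.001, -0.0, 1.0, 0.0]
wrist_force: [-0.7, 0.9, -0.7]
opening: 0.582
```

Call:
arm_command(plan=[10,4,0,0,20,9,0,0,20,9,0,0,20,9,0,0,20,9,0,0,20,9,0,0,20,9,0,0,20,9,0,0,20,9,0,0,20,9,0,0,16,3,0,0,0,0,0,0,0,0,0,0])

```text
time_s: 7.95
eef_pos: [0.4272, 0.2478, 0.0922]
eef_rot: [0.0, -0.0, 1.0, -0.0]
wrist_force: [0.8, 0.1, -0.0]
opening: 0.583
```

```bash
python3 - <<'E'
from h import *
c=snap("wrist","pics/w3.png"); print(ctrl.get_obs()["eef_pos"]); s=snap("side"); print([proj(s,[.428+a,.2475+b,.004]) for a in(-.055,.055) for b in(-.055,.055)])
E
```

```text
[0.42788813 0.24776907 0.09239154]
[(np.float64(172.48944260898222), np.float64(211.17138663937882)), (np.float64(157.5683083943917), np.float64(193.1809106028386)), (np.float64(208.83433069703977), np.float64(199.4836820758052)), (np.float64(192.3183191377554), np.float64(182.83404676644525))]
```

View pics/w3.png

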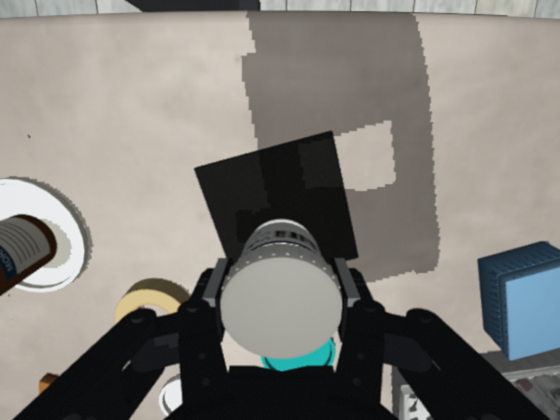

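The cup is held upright over the mat, whose far corners are at (195,168) and (332,131). I lower it and release.

Call:
arm_command(plan=[0,0,12,0,0,0,12,0,0,0,12,0,0,0,12,0,0,0,8,0,0,0,6,0,0,0,4,0,0,0,2,0,0,0,0,0,0,0,0,0,0,0,0,0])

```text
time_s: 9.15
eef_pos: [0.4278, 0.2479, 0.0247]
eef_rot: [0.0, -0.0, 1.0, 0.0]
wrist_force: [0.2, -0.5, -1.2]
opening: 0.585
```

Call:
arm_command(plan=[0,0,0,0,0,0,0,0,0,0,0,0,0,0,0,0,0,0,0,0,0,0,0,0,0,0,0,0,0,0,0,0], grip=1)

```text
time_s: 9.95
eef_pos: [0.4274, 0.2478, 0.0243]
eef_rot: [0.0, -0.0, 1.0, -0.0]
wrist_force: [-0.1, 0.0, -0.2]
opening: 1.0
```

Call:
arm_command(plan=[0,0,-10,0,0,0,-20,0,0,0,-30,0,0,0,-30,0,0,0,-30,0,0,0,-30,0,0,0,-30,0,0,-40,0,0,0,-42,0,0,0,-42,0,0,0,-42,0,0,0,-42,0,0,0,-42,0,0,0,-42,0,0,0,-42,0,0,0,-42,0,0,0,-42,0,0,0,-42,0,0,0,-42,0,0,0,0,0,0])

```text
time_s: 11.95
eef_pos: [0.4273, -0.2589, 0.2053]
eef_rot: [0.001, 0.002, 1.0, -0.001]
wrist_force: [-0.3, 0.4, -0.8]
opening: 1.002
```

```bash
python3 - <<'E'
from h import *
c=snap("wrist","pics/w4.png"); print(ctrl.get_obs()["eef_pos"])
E
```

```text
[ 0.42716387 -0.25634282  0.20487274]
```

View pics/w4.png

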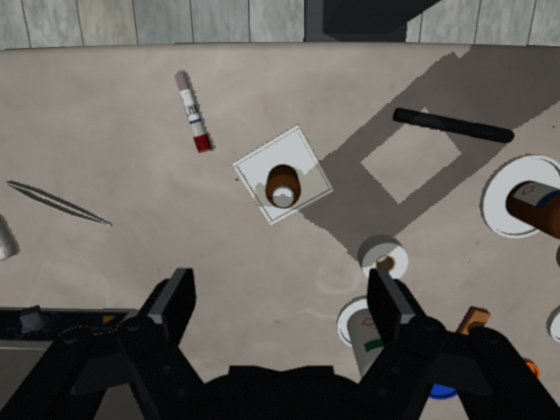

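The small bottle's cap is at (283,196), and the square tray's corners are (297,125), (234,164), (272,223) and (333,187).

```bash
python3 - <<'E'
from h import *
c=snap("wrist"); o=ctrl.get_obs()["eef_pos"]; print(o)
P=[pt(c,*q,.01) for q in((297,125),(234,164),(272,223),(333,187))]
print("sq",np.mean(P,0).round(4),[np.linalg.norm(P[i]-P[i-1]).round(4) for i in range(4)])
g=c["color"].min(2)[180:212,265:302]; m=(g>120).astype(np.uint8); k,l,s,ce=cv2.connectedComponentsWithStats(m);print(s,ce)
print("cap",pt(c,283,196,.079).round(4))
E
```

```text
[ 0.42716905 -0.25472517  0.20459621]
sq [ 0.4207 -0.2518  0.01  ] [np.float64(0.0805), np.float64(0.0813), np.float64(0.082), np.float64(0.0828)]
[[  0   0  37  32 762]
 [  0   0  37  32 259]
 [  5   8  20  12 157]
 [ 16  19   1   1   1]
 [ 21  21   1   1   1]
 [ 10  23   1   1   1]
 [ 13  23   1   1   1]
 [ 15  22   2   1   2]] [[17.27296588 13.54724409]
 [22.56370656 22.50965251]
 [14.10828025 13.17834395]
 [16.         19.        ]
 [21.         21.        ]
 [10.         23.        ]
 [13.         23.        ]
 [15.5        22.        ]]
cap [ 0.4237 -0.2533  0.079 ]
```

Call:
arm_command(plan=[3,0,15,0,0,0,15,0,0,0,15,0,0,0,15,0,0,0,15,0,0,0,15,0,0,0,15,0,0,0,15,0,0,0,15,0,0,0,15,0,0,0,15,0,0,0,14,0,0,0,0,0,0,0,0,0])

```text
time_s: 13.45
eef_pos: [0.4246, -0.2536, 0.0255]
eef_rot: [-0.0, -0.001, 1.0, 0.0]
wrist_force: [0.0, 0.3, 0.2]
opening: 1.004
```

Call:
arm_command(plan=[0,0,0,0,0,0,0,0,0,0,0,0,0,0,0,0,0,0,0,0,0,0,0,0,0,0,0,0,0,0,0,0,0,0,0,0,0,0,0,0], grip=0)

```text
time_s: 14.45
eef_pos: [0.425, -0.2548, 0.0261]
eef_rot: [0.0, -0.0, 1.0, -0.0]
wrist_force: [-1.2, 0.2, 5.5]
opening: 0.403
```

Call:
arm_command(plan=[0,0,-5,0,0,0,-10,0,0,0,-20,0,0,0,-20,0,0,0,-20,0,0,0,-20,0,0,0,-20,0,0,0,-10,0,0,0,0,0])

```text
time_s: 15.35
eef_pos: [0.4253, -0.2549, 0.1521]
eef_rot: [0.001, -0.0, 1.0, -0.001]
wrist_force: [-0.2, -0.6, -0.1]
opening: 0.403
```

Call:
arm_command(plan=[-6,12,0,0,-12,24,0,0,-12,24,0,0,-12,24,0,0,-12,24,0,0,-12,24,0,0,-12,24,0,0,-12,24,0,0,-12,24,0,0,-12,24,0,0,-12,24,0,0,-12,24,0,0,-12,24,0,0,-12,24,0,0,-12,24,0,0,-12,24,0,0,-12,24,0,0,-11,18,0,0,0,0,0,0,0,0,0,0])

```text
time_s: 17.35
eef_pos: [0.6321, 0.1607, 0.1484]
eef_rot: [-0.002, -0.001, 1.0, -0.0]
wrist_force: [0.2, -0.6, -1.5]
opening: 0.408
```

Call:
arm_command(plan=[0,0,15,0,0,0,15,0,0,0,15,0,0,0,15,0,0,0,15,0,0,0,15,0,0,0,10,0,0,0,0,0,0,0,0,0])

```text
time_s: 18.25
eef_pos: [0.6336, 0.1599, 0.0503]
eef_rot: [0.0, -0.0, 1.0, 0.0]
wrist_force: [0.0, -0.6, -1.4]
opening: 0.402
```

```bash
python3 - <<'E'
from h import *
c=snap("wrist","pics/w5.png"); print(ctrl.get_obs()["eef_pos"])
E
```

```text
[0.63404795 0.15990612 0.0509188 ]
```

View pics/w5.png

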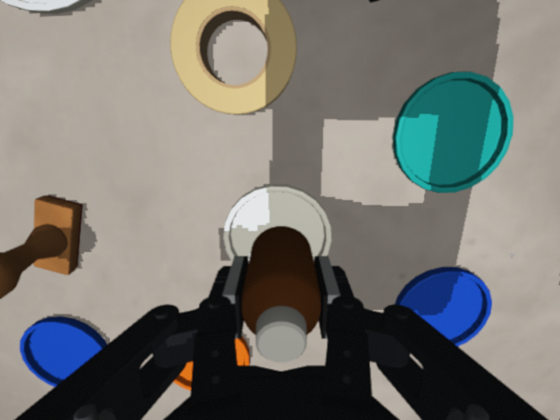

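The bottle is over the white tray (columns 222–331, top row 186). A quick check of the centre follows.

```bash
python3 - <<'E'
from h import *
c=snap("wrist"); a,b,t=pt(c,222,237,.01),pt(c,331,237,.01),pt(c,277,186,.01); print((a+b)/2,b[1]-a[1],t[0]+.036); print(pt(c,281,245,.03+.0))
E
```

```text
[0.63334023 0.15826658 0.01      ] 0.07143585411508382 0.6348987951154164
[0.62942806 0.16123118 0.03      ]
```

Call:
arm_command(plan=[0,0,10,0,0,0,7,0,0,0,4,0,0,0,2,0,0,0,1,0,0,0,0,0,0,0,0,0])

```text
time_s: 19.05
eef_pos: [0.6337, 0.1599, 0.0264]
eef_rot: [0.0, -0.0, 1.0, 0.0]
wrist_force: [-0.1, -1.0, -1.1]
opening: 0.41
```

Call:
arm_command(plan=[0,0,0,0,0,0,0,0,0,0,0,0,0,0,0,0,0,0,0,0,0,0,0,0,0,0,0,0,0,0,0,0], grip=1)

```text
time_s: 19.85
eef_pos: [0.6335, 0.1598, 0.0263]
eef_rot: [0.0, -0.0, 1.0, -0.0]
wrist_force: [0.7, -0.1, 0.6]
opening: 1.004
```

Call:
arm_command(plan=[0,0,-10,0,0,0,-20,0,0,0,-30,0,0,0,-30,0,0,0,-30,0,0,0,-30,0,21,9,0,0,21,9,0,0,21,9,0,0,21,9,0,0,21,9,0,0,21,9,0,0,21,9,0,0,21,9,0,0,21,9,0,0,17,7,0,0,0,0,0,0,0,0,0,0])

```text
time_s: 21.65
eef_pos: [0.4278, 0.2479, 0.1769]
eef_rot: [0.001, -0.0, 1.0, 0.0]
wrist_force: [0.2, 0.3, 0.5]
opening: 1.001
```

```bash
python3 - <<'E'
from h import *
c=snap("wrist","pics/w6.png"); print(ctrl.get_obs()["eef_pos"]); s=snap("side","pics/s6.png")
a=cv2.resize(c["color"][100:310,140:420],(400,300)); b=cv2.resize(s["color"][145:265,170:330],(400,300)); cv2.imwrite("pics/cc6.png",np.hstack([a,b])[:,:,::-1])
print(proj(c,[.428,.248,.062]),proj(s,[.634,.16,.079]))
E
```

```text
[0.42818659 0.24774702 0.17683133]
(np.float64(279.57656678417214), np.float64(203.36361229275735)) (np.float64(260.08419802780907), np.float64(167.10419917867677))
```

View pics/cc6.png

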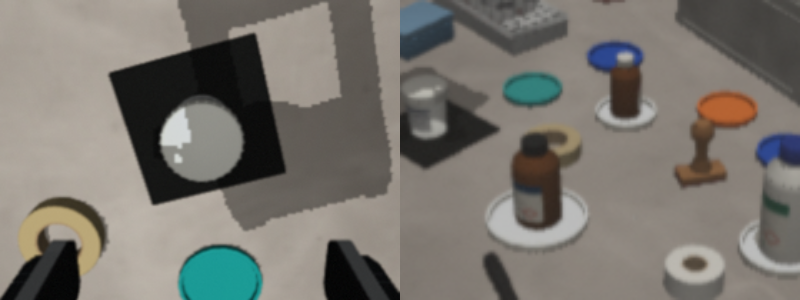

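The cup stands on the mat (282,197). The small bottle is upright and centred on the small white tray. Next, the cup to the square tray.

Call:
arm_command(plan=[2,0,15,0,0,0,15,0,0,0,15,0,0,0,15,0,0,0,15,0,0,0,15,0,0,0,15,0,0,0,15,0,0,0,15,0,0,0,12,0,0,0,5,0,0,0,0,0,0,0,0,0])

```text
time_s: 23.05
eef_pos: [0.4259, 0.2478, 0.0247]
eef_rot: [0.0, -0.0, 1.0, 0.0]
wrist_force: [0.8, 0.7, -0.0]
opening: 0.999
```

Call:
arm_command(plan=[0,0,0,0,0,0,0,0,0,0,0,0,0,0,0,0,0,0,0,0,0,0,0,0,0,0,0,0,0,0,0,0,0,0,0,0,0,0,0,0], grip=0)

```text
time_s: 24.05
eef_pos: [0.4262, 0.2481, 0.0252]
eef_rot: [0.001, -0.0, 1.0, 0.0]
wrist_force: [-1.1, 0.1, 5.8]
opening: 0.585
```

Call:
arm_command(plan=[0,0,-5,0,0,0,-10,0,0,0,-20,0,0,0,-20,0,0,0,-20,0,0,0,-20,0,0,0,-20,0,0,0,-20,0,0,0,-15,0,0,0,0,0])

```text
time_s: 25.05
eef_pos: [0.4269, 0.2483, 0.1771]
eef_rot: [0.002, -0.0, 1.0, 0.001]
wrist_force: [-0.8, 0.5, -0.4]
opening: 0.583
```

Call:
arm_command(plan=[0,-12,0,0,0,-27,0,0,0,-27,0,0,0,-27,0,0,0,-27,0,0,0,-27,0,0,0,-27,0,0,0,-27,0,0,0,-27,0,0,0,-27,0,0,0,-27,0,0,0,-27,0,0,0,-27,0,0,0,-27,0,0,0,-27,0,0,0,-27,0,0,0,-27,0,0,0,-27,0,0,0,-27,0,0,0,-3,0,0])

```text
time_s: 27.05
eef_pos: [0.4242, -0.2557, 0.1731]
eef_rot: [-0.001, 0.001, 1.0, 0.0]
wrist_force: [0.1, -0.2, -1.1]
opening: 0.584
```

Call:
arm_command(plan=[0,0,0,0,0,0,15,0,0,0,20,0,0,0,20,0,0,0,20,0,0,0,15,0,0,0,10,0,0,0,0,0,0,0,0,0])

```text
time_s: 27.95
eef_pos: [0.4256, -0.2528, 0.0745]
eef_rot: [-0.0, -0.0, 1.0, 0.0]
wrist_force: [0.3, -0.1, 0.1]
opening: 0.584
```

```bash
python3 - <<'E'
from h import *
c=snap("wrist","pics/w7.png"); print(ctrl.get_obs()["eef_pos"])
E
```

```text
[ 0.42590882 -0.25326534  0.07495914]
```

View pics/w7.png

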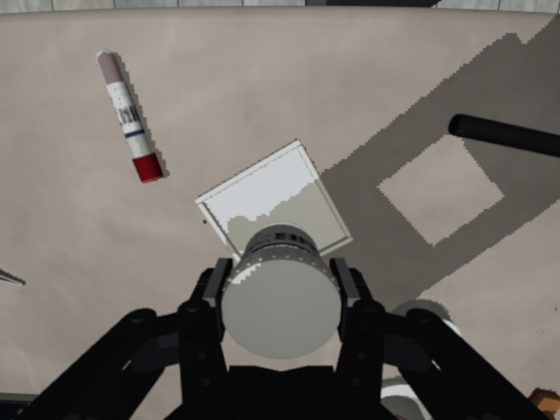

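The tray corners are left (196,202), top (300,140) and right (352,240). The left–right midpoint gives the centre.

```bash
python3 - <<'E'
from h import *
c=snap("wrist"); a,b,t=pt(c,196,202,.01),pt(c,352,240,.01),pt(c,300,140,.01); print((a+b)/2,np.linalg.norm(a-b),np.linalg.norm(a-t),np.linalg.norm(b-t))
E
```

```text
[ 0.42362826 -0.25590511  0.01      ] 0.11739871090713927 0.08524613125921891 0.08340894653204524
```

Call:
arm_command(plan=[2,-1,12,0,0,0,12,0,0,0,10,0,0,0,7,0,0,0,4,0,0,0,3,0,0,0,1,0,0,0,0,0,0,0,0,0])

```text
time_s: 28.95
eef_pos: [0.4238, -0.2544, 0.0256]
eef_rot: [0.0, -0.0, 1.0, -0.0]
wrist_force: [-0.0, 0.3, 0.0]
opening: 0.581
```

Call:
arm_command(plan=[0,0,0,0,0,0,0,0,0,0,0,0,0,0,0,0,0,0,0,0,0,0,0,0,0,0,0,0,0,0,0,0], grip=1)

```text
time_s: 29.75
eef_pos: [0.4235, -0.2542, 0.0253]
eef_rot: [-0.0, -0.0, 1.0, 0.0]
wrist_force: [-0.3, -0.2, -0.2]
opening: 0.999
```

Call:
arm_command(plan=[0,0,-10,0,0,0,-20,0,0,0,-30,0,0,0,-30,0,0,0,-30,0,0,0,-30,0,0,0,-25,0,-2,22,0,0,-2,22,0,0,-2,22,0,0,-2,22,0,0,-2,22,0,0,-2,22,0,0,-2,22,0,0,-2,22,0,0,-2,22,0,0,-2,22,0,0,-2,22,0,0,-2,22,0,0,-2,22,0,0])

```text
time_s: 31.75
eef_pos: [0.4495, 0.0327, 0.2011]
eef_rot: [0.0, -0.0, 1.0, -0.0]
wrist_force: [0.9, -0.7, -0.4]
opening: 0.999
```

Call:
arm_command(plan=[0,1,0,0,0,0,0,0,0,0,0,0])

```text
time_s: 32.05
eef_pos: [0.4495, 0.0321, 0.2006]
eef_rot: [0.0, 0.0, 1.0, -0.0]
wrist_force: [-0.6, 0.1, -0.3]
opening: 1.003
```

```bash
python3 - <<'E'
from h import *
c=snap("wrist","pics/w8.png"); print(ctrl.get_obs()["eef_pos"]); s=snap("side","pics/s8.png")
m=(c["color"].max(2)<45)[130:240,230:330].astype(np.uint8); k,l,st,ce=cv2.connectedComponentsWithStats(m); i=1+np.argmax(st[1:,4]); print(st[i],ce[i]); p=pt(c,ce[i][0]+230,ce[i][1]+130,.099); print("cap med",p,proj(c,[.4486,.0329,.01]))
b=cv2.resize(s["color"][160:340,170:370],(660,594)); cv2.imwrite("pics/cc8.png",b[:,:,::-1]); print(proj(s,[.423,-.254,.062]))
E
```

```text
[0.44951681 0.03199848 0.20051917]
[  30   40   47   53 1203] [53.83208645 70.97672485]
cap med [0.44309197 0.03576221 0.099     ] (np.float64(280.6240450168413), np.float64(181.80161370417883))
(np.float64(281.0996288282657), np.float64(285.37758460823017))
```

View pics/cc8.png

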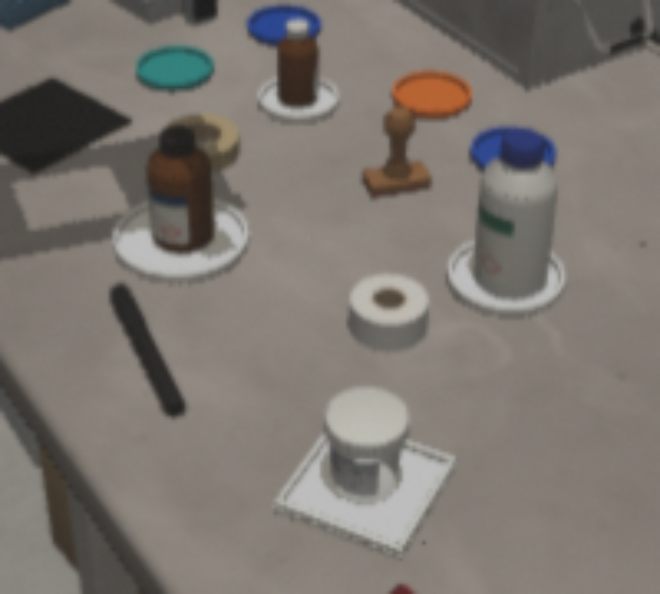

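The cup stands in the middle of the square tray, and the small bottle is on the small tray. Next, the medium bottle to the mat.

Call:
arm_command(plan=[0,1,15,0,0,0,15,0,0,0,15,0,0,0,15,0,0,0,15,0,0,0,15,0,0,0,15,0,0,0,15,0,0,0,15,0,0,0,15,0,0,0,12,0,0,0,0,0,0,0,0,0])

```text
time_s: 33.45
eef_pos: [0.4495, 0.0335, 0.0384]
eef_rot: [-0.0, 0.0, 1.0, 0.0]
wrist_force: [0.7, 0.1, 0.1]
opening: 0.998
```

Call:
arm_command(plan=[0,0,0,0,0,0,0,0,0,0,0,0,0,0,0,0,0,0,0,0,0,0,0,0,0,0,0,0,0,0,0,0,0,0,0,0,0,0,0,0], grip=0)

```text
time_s: 34.45
eef_pos: [0.45, 0.0338, 0.0392]
eef_rot: [0.001, -0.0, 1.0, -0.0]
wrist_force: [-1.8, -0.0, 5.7]
opening: 0.55
```

Call:
arm_command(plan=[0,0,-5,0,0,0,-10,0,0,0,-20,0,0,0,-20,0,0,0,-15,0,0,0,0,0])

```text
time_s: 35.05
eef_pos: [0.4514, 0.0335, 0.111]
eef_rot: [0.003, -0.0, 1.0, -0.0]
wrist_force: [-0.0, -0.1, -1.3]
opening: 0.551
```

Call:
arm_command(plan=[2,10,0,0,2,20,0,0,2,20,0,0,2,20,0,0,2,20,0,0,2,20,0,0,2,20,0,0,2,20,0,0,2,20,0,0,2,20,0,0,2,20,0,0,0,4,0,0,0,0,0,0,0,0,0,0])

```text
time_s: 36.45
eef_pos: [0.4268, 0.2474, 0.1076]
eef_rot: [-0.001, -0.0, 1.0, -0.0]
wrist_force: [0.4, -1.2, -1.2]
opening: 0.55
```

Call:
arm_command(plan=[0,0,15,0,0,0,15,0,0,0,15,0,0,0,10,0,0,0,7,0,0,0,4,0,0,0,2,0,0,0,1,0,0,0,0,0,0,0,0,0])

```text
time_s: 37.45
eef_pos: [0.4277, 0.2479, 0.0397]
eef_rot: [0.0, -0.0, 1.0, 0.0]
wrist_force: [0.9, -0.5, -1.0]
opening: 0.544
```

Call:
arm_command(plan=[0,0,0,0,0,0,0,0,0,0,0,0,0,0,0,0,0,0,0,0,0,0,0,0,0,0,0,0,0,0,0,0], grip=1)

```text
time_s: 38.25
eef_pos: [0.4274, 0.2478, 0.0393]
eef_rot: [0.0, -0.0, 1.0, 0.0]
wrist_force: [0.1, -1.5, -0.6]
opening: 0.999
```

Call:
arm_command(plan=[0,0,-10,0,0,0,-20,0,0,0,-30,0,0,0,-45,0,0,0,-45,0,0,0,-45,0,-14,-27,0,0,-14,-27,0,0,-14,-27,0,0,-14,-28,0,0,-14,-28,0,0,-14,-28,0,0,-14,-28,0,0,-14,-28,0,0,-14,-28,0,0,-14,-28,0,0,-14,-28,0,0,-14,-27,0,0,-14,-27,0,0,-16,-28,0,0])

```text
time_s: 40.25
eef_pos: [0.6258, -0.1402, 0.2351]
eef_rot: [0.0, -0.0, 1.0, -0.0]
wrist_force: [0.1, -0.1, 0.2]
opening: 0.998
```

Call:
arm_command(plan=[0,0,0,0,0,0,0,0])

```text
time_s: 40.45
eef_pos: [0.6253, -0.1395, 0.2344]
eef_rot: [-0.0, 0.0, 1.0, 0.0]
wrist_force: [-0.0, 0.6, -0.2]
opening: 0.999
```

```bash
python3 - <<'E'
from h import *
c=snap("wrist","pics/w9.png"); o=ctrl.get_obs()["eef_pos"]; print(o)
h=cv2.cvtColor(c["color"],cv2.COLOR_RGB2HSV); m=((h[:,:,0]>100)&(h[:,:,0]<130)&(h[:,:,1]>120))[100:290,200:360].astype(np.uint8)
k,l,st,ce=cv2.connectedComponentsWithStats(m)
for i in range(1,k):
    if st[i,4]>100: print(st[i],ce[i],pt(c,ce[i][0]+200,ce[i][1]+100,.129))
E
```

```text
[ 0.6251016  -0.13878303  0.23444339]
[ 61  92  33  35 922] [ 77.04880694 109.03470716] [ 0.62728084 -0.14157335  0.129     ]
[148 138  12  40 354] [154.45480226 157.6920904 ] [ 0.67417835 -0.07131376  0.129     ]
```

View pics/w9.png

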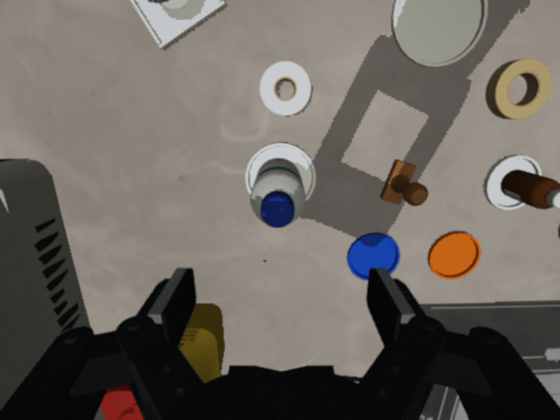

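The large bottle's cap is at (277,209), giving (0.627,-0.141), which agrees with the overview. I descend for a grasp near the top of the body.

Call:
arm_command(plan=[-2,-1,15,0,0,0,15,0,0,0,15,0,0,0,15,0,0,0,15,0,0,0,15,0,0,0,15,0,0,0,15,0,0,0,15,0,0,0,15,0,0,0,12,0,0,0,6,0,0,0,0,0,0,0,0,0])

```text
time_s: 41.9
eef_pos: [0.6279, -0.1403, 0.0667]
eef_rot: [0.0, -0.0, 1.0, -0.0]
wrist_force: [0.4, -1.0, 0.5]
opening: 0.998
```

Call:
arm_command(plan=[0,0,0,0,0,0,0,0,0,0,0,0,0,0,0,0,0,0,0,0,0,0,0,0,0,0,0,0,0,0,0,0,0,0,0,0,0,0,0,0], grip=0)

```text
time_s: 42.9
eef_pos: [0.6284, -0.1407, 0.0677]
eef_rot: [0.001, -0.0, 1.0, -0.001]
wrist_force: [-0.5, -0.8, 6.0]
opening: 0.626
```

Call:
arm_command(plan=[0,0,-5,0,0,0,-10,0,0,0,-15,0,0,0,-15,0,0,0,-15,0,0,0,0,0])

```text
time_s: 43.5
eef_pos: [0.6296, -0.141, 0.1302]
eef_rot: [0.003, -0.0, 1.0, -0.001]
wrist_force: [-0.2, -0.4, -1.3]
opening: 0.625
```

Call:
arm_command(plan=[9,9,0,0,15,14,0,0,15,14,0,0,15,14,0,0,15,14,0,0,15,15,0,0,15,15,0,0,15,15,0,0,15,15,0,0,15,15,0,0,15,14,0,0,15,14,0,0,5,4,0,0,0,0,0,0,0,0,0,0])

```text
time_s: 45.0
eef_pos: [0.4493, 0.0313, 0.1267]
eef_rot: [0.001, -0.0, 1.0, -0.0]
wrist_force: [0.9, -0.7, -2.4]
opening: 0.622
```

Call:
arm_command(plan=[0,0,10,0,0,0,12,0,0,0,12,0,0,0,10,0,0,0,7,0,0,0,0,0,0,0,0,0])

```text
time_s: 45.7
eef_pos: [0.4485, 0.0318, 0.0751]
eef_rot: [-0.0, -0.0, 1.0, 0.0]
wrist_force: [0.6, 0.7, -2.0]
opening: 0.624
```

```bash
python3 - <<'E'
from h import *
c=snap("wrist"); s=snap("side"); print(ctrl.get_obs()["eef_pos"])
a=cv2.resize(c["color"],(450,338)); b=cv2.resize(s["color"][160:280,160:260],(282,338)); cv2.imwrite("pics/cc10.png",np.hstack([a,b])[:,:,::-1])
E
```

```text
[0.44896675 0.03172396 0.07574912]
```

View pics/cc10.png

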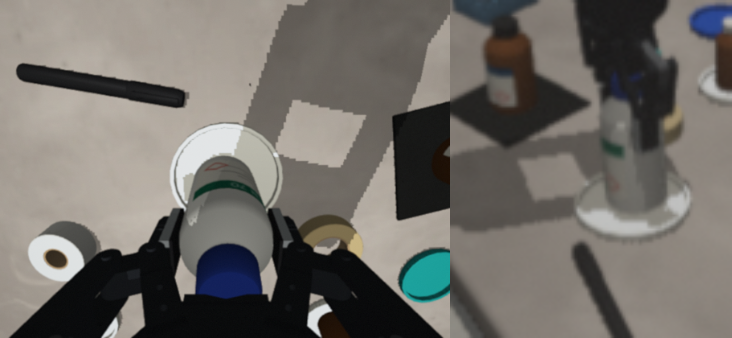

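The large bottle is upright over the centre of the large tray, and the medium bottle stands on the mat. I lower and release.

Call:
arm_command(plan=[0,1,3,0,0,0,2,0,0,0,2,0,0,0,1,0,0,0,0,0,0,0,0,0])

```text
time_s: 46.4
eef_pos: [0.4487, 0.0328, 0.0676]
eef_rot: [0.0, -0.0, 1.0, -0.0]
wrist_force: [-0.6, -0.3, 3.1]
opening: 0.625
```

Call:
arm_command(plan=[0,0,0,0,0,0,0,0,0,0,0,0,0,0,0,0,0,0,0,0,0,0,0,0,0,0,0,0,0,0,0,0], grip=1)

```text
time_s: 47.2
eef_pos: [0.4485, 0.0328, 0.0673]
eef_rot: [0.0, -0.0, 1.0, -0.0]
wrist_force: [0.1, 0.8, -0.1]
opening: 1.003
```

Call:
arm_command(plan=[0,0,-10,0,0,0,-20,0,0,0,-30,0,0,0,-40,0,0,0,-40,0,2,22,0,0,2,22,0,0,2,22,0,0,2,22,0,0,2,22,0,0,2,22,0,0,2,22,0,0,2,22,0,0,2,22,0,0,3,17,0,0,0,0,0,0,0,0,0,0])

```text
time_s: 48.9
eef_pos: [0.4273, 0.2478, 0.2077]
eef_rot: [0.0, -0.001, 1.0, -0.0]
wrist_force: [0.3, 0.4, 0.6]
opening: 0.996
```

```bash
python3 - <<'E'
from h import *
c=snap("wrist"); s=snap("side"); print(ctrl.get_obs()["eef_pos"])
a=cv2.resize(c["color"],(450,338)); b=cv2.resize(s["color"][160:280,160:260],(282,338)); cv2.imwrite("pics/cc11.png",np.hstack([a,b])[:,:,::-1])
print(proj(c,[.428,.248,.099]))
E
```

```text
[0.4275425  0.24719052 0.20755452]
(np.float64(279.80956355701557), np.float64(206.28734993302652))
```

View pics/cc11.png

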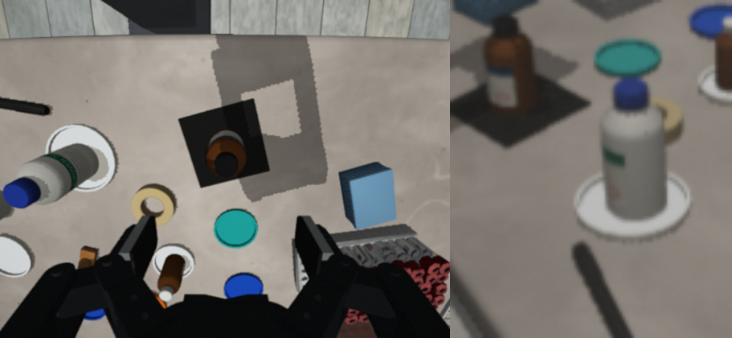

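The large bottle stands centred on its tray. The medium bottle's cap is at about (280,203) in full pixels, matching the prediction (280,206). I grasp it.

Call:
arm_command(plan=[0,0,15,0,0,0,15,0,0,0,15,0,0,0,15,0,0,0,15,0,0,0,15,0,0,0,15,0,0,0,15,0,0,0,15,0,0,0,15,0,0,0,12,0,0,0,6,0,0,0,0,0,0,0,0,0])

```text
time_s: 50.4
eef_pos: [0.4278, 0.2478, 0.0397]
eef_rot: [0.0, 0.0, 1.0, 0.0]
wrist_force: [-0.1, 0.4, 0.7]
opening: 1.001
```

Call:
arm_command(plan=[0,0,0,0,0,0,0,0,0,0,0,0,0,0,0,0,0,0,0,0,0,0,0,0,0,0,0,0,0,0,0,0,0,0,0,0,0,0,0,0], grip=0)

```text
time_s: 51.4
eef_pos: [0.4281, 0.2481, 0.0401]
eef_rot: [0.001, -0.0, 1.0, 0.0]
wrist_force: [-1.5, -0.1, 5.4]
opening: 0.548
```

Call:
arm_command(plan=[0,0,-5,0,0,0,-15,0,0,0,-25,0,0,0,-25,0,0,0,-25,0,0,0,-25,0,0,0,-25,0,0,0,-15,0,0,0,0,0])

```text
time_s: 52.3
eef_pos: [0.4287, 0.2482, 0.2017]
eef_rot: [0.002, -0.0, 1.0, 0.001]
wrist_force: [0.2, -0.7, -0.6]
opening: 0.545
```

Call:
arm_command(plan=[-5,-10,0,0,-11,-21,0,0,-11,-21,0,0,-11,-21,0,0,-11,-21,0,0,-11,-21,0,0,-11,-21,0,0,-11,-21,0,0,-11,-21,0,0,-11,-21,0,0,-11,-21,0,0,-11,-21,0,0,-11,-21,0,0,-11,-21,0,0,-11,-21,0,0,-11,-21,0,0,-11,-21,0,0,-11,-21,0,0,-8,-21,0,0,0,0,0,0])

```text
time_s: 54.3
eef_pos: [0.6269, -0.1435, 0.1968]
eef_rot: [-0.001, 0.001, 1.0, 0.0]
wrist_force: [-0.7, 0.0, -1.1]
opening: 0.544
```

Call:
arm_command(plan=[0,0,15,0,0,0,20,0,0,0,25,0,0,0,25,0,0,0,20,0,0,0,15,0,0,0,10,0,0,0,0,0,0,0,0,0])

```text
time_s: 55.2
eef_pos: [0.6278, -0.1401, 0.0697]
eef_rot: [0.0, -0.0, 1.0, -0.0]
wrist_force: [0.5, -0.7, -0.5]
opening: 0.546
```

```bash
python3 - <<'E'
from h import *
c=snap("wrist","pics/w12.png"); print(ctrl.get_obs()["eef_pos"])
for a in np.arange(0,6.3,.2):
    q=proj(c,[.6283+.044*np.cos(a),-.1393+.044*np.sin(a),.01]); cv2.circle(c["color"],(int(q[0]),int(q[1])),1,(255,0,0),-1)
cv2.imwrite("pics/w12v.png",c["color"][:,:,::-1])
E
```

```text
[ 0.62824178 -0.14038668  0.07031281]
```

The picture limit is reached, so I check numerically from here.

```bash
python3 - <<'E'
from h import *
from scipy.optimize import least_squares
c=snap("wrist"); e=cv2.Canny(cv2.cvtColor(c["color"],cv2.COLOR_RGB2GRAY),50,120); c0=np.array([.6283,-.1393])
P=[pt(c,x,y,.01)[:2] for y,x in zip(*np.nonzero(e)) if y<260]
P=np.array([p for p in P if abs(np.linalg.norm(p-c0)-.044)<.012 and p[0]<.625])
f=lambda s:np.linalg.norm(P-s,axis=1)-.044
r=least_squares(f,c0,loss="cauchy",f_scale=.001); print(r.x,(abs(f(r.x))<.0015).sum(),len(P))
E
```

```text
[ 0.6294343  -0.13921456] 215 552
```

Call:
arm_command(plan=[0,0,10,0,0,0,8,0,0,0,6,0,0,0,3,0,0,0,2,0,0,0,1,0,0,0,0,0,0,0,0,0])

```text
time_s: 56.1
eef_pos: [0.6272, -0.1399, 0.0402]
eef_rot: [-0.001, -0.0, 1.0, 0.0]
wrist_force: [-6.1, 2.0, 6.5]
opening: 0.546
```

Call:
arm_command(plan=[0,0,-1,0,0,0,0,0])

```text
time_s: 56.3
eef_pos: [0.6278, -0.1403, 0.0405]
eef_rot: [0.0, -0.0, 1.0, -0.0]
wrist_force: [0.4, 0.7, -1.1]
opening: 0.547
```

Call:
arm_command(plan=[0,0,0,0,0,0,0,0,0,0,0,0,0,0,0,0,0,0,0,0,0,0,0,0,0,0,0,0,0,0,0,0], grip=1)

```text
time_s: 57.1
eef_pos: [0.6275, -0.1402, 0.0403]
eef_rot: [0.0, -0.0, 1.0, -0.0]
wrist_force: [-0.8, 0.0, -0.6]
opening: 1.002
```

Call:
arm_command(plan=[0,0,-10,0,0,0,-20,0,0,0,-30,0,0,0,-40,0,0,0,-40,0,0,0,-40,0,0,0,-40,0,0,0,-40,0,0,0,-40,0,0,0,-40,0,5,20,0,0,5,20,0,0,5,20,0,0,5,20,0,0,5,20,0,0,5,20,0,0,5,20,0,0,0,0,0,0,0,0,0,0])

```text
time_s: 59.0
eef_pos: [0.5922, 0.0008, 0.38]
eef_rot: [-0.0, -0.001, 1.0, -0.0]
wrist_force: [-0.1, 0.5, -0.1]
opening: 1.002
```

```bash
python3 - <<'E'
from h import *
c=snap("wrist","pics/w13.png"); s=snap("side","pics/s13.png"); print(ctrl.get_obs()["eef_pos"])
def blobs(cam,c,name,m,p,z,win=25):
    u,v=map(int,map(round,proj(c,[*p,z]))); w=m[max(0,v-win):v+win,max(0,u-win):u+win].astype(np.uint8)
    k,l,st,ce=cv2.connectedComponentsWithStats(w)
    if k<2: print(cam,name,"none",u,v); return
    i=1+np.argmax(st[1:,4]); x,y=ce[i]+[max(0,u-win),max(0,v-win)]
    q=pt(c,x,y,z)[:2]; print(cam,name,"area",st[i,4],"px",round(x),round(y),"exp",u,v,"at",q.round(4),"off mm",((q-p)*1000).round(1))
for cam,d,wn in(("wrist",c,25),("side",s,11)):
    h=cv2.cvtColor(d["color"],cv2.COLOR_RGB2HSV).astype(int); H,S,V=h[...,0],h[...,1],h[...,2]
    blobs(cam,d,"large",(H>100)&(H<130)&(S>120),(.4486,.0329),.125,wn+6)
    blobs(cam,d,"medium",(V<50),(.6288,-.1393),.092,wn)
    blobs(cam,d,"small",(S<45)&(V>120),(.6345,.1587),.077,wn-2 if cam=="wrist" else 7)
    blobs(cam,d,"cup",(S<50)&(V>110),(.423,-.254),.062,wn)
    blobs(cam,d,"stamp",(H<18)&(S>100),(.6286,.0081),.03,wn)
E
```

```text
[ 5.92434462e-01 -3.46128623e-04  3.79937045e-01]
wrist large area 527 px 306 55 exp 307 52 at [0.4521 0.0312] off mm [ 3.5 -1.7]
wrist medium area 315 px 186 190 exp 185 191 at [ 0.6275 -0.137 ] off mm [-1.3  2.3]
wrist small area 1427 px 388 193 exp 384 192 at [0.6358 0.1656] off mm [1.3 6.9]
wrist cup area 2355 px 93 40 exp 95 41 at [ 0.4222 -0.2569] off mm [-0.8 -2.9]
wrist stamp area 442 px 285 181 exp 285 181 at [0.6286 0.0081] off mm [ 0. -0.]
side large area 88 px 223 192 exp 223 191 at [0.4488 0.0293] off mm [ 0.2 -3.6]
side medium area 78 px 325 215 exp 326 214 at [ 0.6263 -0.1406] off mm [-2.5 -1.3]
side small area 14 px 264 162 exp 260 168 at [0.6624 0.1854] off mm [27.9 26.7]
side cup area 461 px 281 284 exp 281 285 at [ 0.4244 -0.2502] off mm [1.4 3.8]
side stamp area 184 px 290 209 exp 289 207 at [ 0.6254 -0.0027] off mm [ -3.2 -10.8]
```

Large, medium, cup and stamp agree. The "small" masks caught tray and background: area 1427 px in one view, 14 px in the other. I re-measure that bottle by its amber body before handing in.

```bash
python3 - <<'E'
from h import *
for n in("wrist","side"):
    d=snap(n); h=cv2.cvtColor(d["color"],cv2.COLOR_RGB2HSV); z=.034
    u,v=proj(d,[.6345,.1587,z]); w=18 if n=="side" else 40; x0,y0=int(u)-w,int(v)-w
    m=((h[...,0]<16)&(h[...,1]>110)&(h[...,2]<150))[y0:y0+2*w,x0:x0+2*w].astype(np.uint8)
    k,l,s,ce=cv2.connectedComponentsWithStats(m); i=1+np.argmax(s[1:,4]); print(n,s[i],(ce[i]+[x0,y0]).round(1),(u,v),pt(d,*(ce[i]+[x0,y0]),z).round(4))
o=ctrl.get_obs(); print(o["wrist_force"],ctrl.hand_in())
E
```

```text
wrist [ 28  28  28  26 360] [375.  182.4] (np.float64(376.3872548223104), np.float64(184.81777990519132)) [0.6304 0.156  0.034 ]
side [13 10 10  7 43] [260.2 174.8] (np.float64(260.51040232239205), np.float64(180.96029083870448)) [0.653  0.1897 0.034 ]
the job is handed in; nothing more can be done
[ 0.27706001 -0.09021185  0.11377121] None
```

The job is handed in at about 59 s of the 128 s allowed. `hand_in` gives no verdict. I moved each thing in turn: cup to the mat, small bottle to the small tray, cup to the square tray, medium bottle to the mat, large bottle to the large tray, and medium bottle to the medium tray.

**Last checks:**

| Thing | Offset from its tray's centre | How measured |
|---|---|---|
| Large bottle | within about 4 mm | wrist and side cameras |
| Medium bottle | within about 3 mm | wrist and side cameras |
| Cup | within about 4 mm | wrist and side cameras |
| Small bottle | about 5 mm | wrist camera, amber body |

- **Small bottle, side camera:** its last reading disagreed, putting the bottle about 36 mm off. The mask caught only the unlit top of the amber body (43 px), so I set that reading aside. An earlier side picture showed the bottle upright and centred on its tray, with the cap where expected, and nothing went near it afterwards.
- **Stamp:** the wrist camera showed no shift. The side camera read about 11 mm, but that is only a rough comparison against a single assumed height, and its centroid was only about 2 px from where it was expected.
- **Medium bottle:** it pressed on its tray with about 6 N when I lowered it. I raised it 1 mm before opening the gripper. I had used up the picture limit by then, so it was checked only by measured positions, not by eye, and no check measured its tilt directly.

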